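Line up the sample jars and hold the light shutter half open

TASK

Push the two stray sample jars along the table, upright and without lifting them, into the lane between the guide rails, so that all three jars stand in single file, closed up against the end stop. Only then slide the sprung shutter of the light box open by its handle to the half mark, without ever going clearly past it, and keep holding it there against its spring: the program finishes while the gripper still holds the shutter half open. Leave the white jar cap and the resin cup where they are.

Things in the scene. Friction and masses are not known exactly. Their poses are not given: they have to be found in the camera images.
- station: The fixed light-check station: a lane between two low guide rails, and a light box. Origin on the table at the lane's centre. y runs along the lane from end stop (-y) to open mouth (+y), x from the lane to the light box, z up. Rails 14 mm high, 60 mm apart inside, straight from y = -90 to +90 mm, then flared out to y = 126 mm (ends at x = +-53 mm). No floor plate: jars slide on the table
- lane_mouth (a point): Point on the table on the lane's centre line, 170 mm from the end stop's face (y = +85 mm of the station); a closed-up row of three jars ends about 8 mm inside it
- lane_stop (a point): Point on the table on the lane's centre line at the face of the end stop, a bar 30 mm high (y = -85 mm of the station)
- jar_a_mid (a point): Centre, half-way up, of a stray glass jar with a lump of hard beige cured resin in it: 54 mm diameter, 77 mm tall, about 120 g, open top. The two stray jars stand on the table beyond the mouth of the lane, either of them on either side. They stay upright when pushed low and slowly
- jar_b_mid (a point): The same for the other, identical stray jar
- jar_home_mid (a point): The same for the third, identical jar, which already stands in the lane at or near the end stop
- shutter_handle (a point): Centre of the shutter's upright black handle block, 16 mm along the station's y, 28 mm along its x, 46 mm tall (its top at z = 151 mm, its underside at 105 mm); it stands over the front edge of the light box, at x = 92 mm of the station, y = joint value. Moves with the shutter
- shutter (a joint): Shutter opening in m: 0 shut, 0.08 fully open; half travel is 0.040. It opens towards +y of the station (the lane-mouth end). A spring pulls it shut: about 6 N when shut, rising by 1.2 N per 10 mm (about 11 N at half, 16 N fully open)
- half_mark (a point): The long black tick, the middle one of three on top of the light box, that marks half travel: at half, the thin steel pointer under the handle and the handle's centre are level with it along the station's y (y = 40 mm)
- jar_cap: Loose white jar cap, 43 mm diameter, 12 mm tall, lying on the robot's side of the lane; origin under its centre. To be left alone
- resin_cup_mid (a point): Loose plastic cup with cured resin and a stirring stick, 66 mm diameter at the rim, 85 mm tall with the stick, standing past the lane-mouth end of the light box; the point is on its axis 31 mm up. To be left alone
- light_box (a point): Centre of the top face of the grey light box, which spans x = 90 to 155 mm, y = -58 to 132 mm of the station, top at z = 95 mm; a spring barrel, 20 mm diameter, lies along its top at x = 137 to 157 mm, up to z = 112 mm. The steel shutter slides on its face towards the lane. (Beware of the tall flood lamp on its tripod right of the table: draw the arm in before swinging past it)
Not all that is in view belongs to the job. Leave any blue look-alike of the part that bears jar_home_mid alone.

How it is judged:
On the way, in this order (a step that is already met when the one before it is completed fails the run):
1. all three jars upright in single file in the lane, closed up to the stop, the shutter still shut (x of jar_a_mid in the frame of station between -0.009 and 0.009 m and y of jar_a_mid in the frame of station between -0.075 and 0.066 m and angle between each of jar_a_mid, jar_b_mid, jar_home_mid's own z axis and vertical below 0.15 rad and height (world z) of each of jar_a_mid, jar_b_mid, jar_home_mid below 0.048 m and x of jar_b_mid in the frame of station between -0.009 and 0.009 m and y of jar_b_mid in the frame of station between -0.075 and 0.066 m and x of jar_home_mid in the frame of station between -0.009 and 0.009 m and y of jar_home_mid in the frame of station between -0.075 and 0.066 m and value of joint shutter below 0.008 m), for 0.2 s.
2. the shutter at half travel, held by the fingers (value of joint shutter between 0.033 and 0.047 m and contact force between the fingers and shutter above 3 N), for 0.3 s.
At the end, for the whole second after the job is handed in: All three jars stand upright in the lane (within 9 mm of its centre line, upright within 0.15 rad) with the row closed up to the stop within about 15 mm in all; the shutter is open by 40 mm, give or take 7 mm, and still, held by the gripper's fingers against its spring with at least 3 N (all of step 2 and x of jar_a_mid in the frame of station between -0.009 and 0.009 m and y of jar_a_mid in the frame of station between -0.075 and 0.066 m and angle between each of jar_a_mid, jar_b_mid, jar_home_mid's own z axis and vertical below 0.15 rad and height (world z) of each of jar_a_mid, jar_b_mid, jar_home_mid below 0.048 m and x of jar_b_mid in the frame of station between -0.009 and 0.009 m and y of jar_b_mid in the frame of station between -0.075 and 0.066 m and x of jar_home_mid in the frame of station between -0.009 and 0.009 m and y of jar_home_mid in the frame of station between -0.075 and 0.066 m and velocity of joint shutter between -0.01 and 0.01 m/s); the arm keeps its last pose, push and grip.
It fails at once if the shutter is opened clearly past the half mark (more than 53 mm) (value of joint shutter above 0.053 m).
It fails at once if the jar cap is disturbed (moved more than 30 mm) (distance of jar_cap from where it was at the start of the episode above 0.03 m).
It fails at once if the resin cup is disturbed (moved more than 30 mm) (distance of resin_cup_mid from where it was at the start of the episode above 0.03 m).
It fails at once if a jar is lifted off the table (by more than about 25 mm) or tipped over (by more than 0.5 rad) (height (world z) of any of jar_a_mid, jar_b_mid, jar_home_mid above 0.065 m or angle between any of jar_a_mid, jar_b_mid, jar_home_mid's own z axis and vertical above 0.5 rad).
It also fails if it takes over 72 s, if anything falls off the work surface, if the arm or the gripper's body presses on something with over 40 N, if the wrist force passes 120 N, or if a joint passes its speed limit or range.

ROBOT

A 6-joint arm with a two-finger parallel gripper is mounted at the origin on a cart in front of the work surface, level with it; the furniture and walls round the work are solid. World frame = base frame: x ahead of the robot, y to its left, z up, the work surface at z = 0. Lengths are in m, angles in rad, forces in N, time in s.
With the tool pointing down it reaches from about 0.35 to 0.725 m from the base axis. Payload 4.3 kg.
Tool frame: the origin (TCP) lies midway between the tips of the shut fingers; the grasp point (between the pads) lies 19 mm behind it; z points along the fingers, y is the line along which they close (so a half turn about z gives the same grasp; the last joint's range is limited). The gripper opens to 85 mm and grips with 20 to 120 N. Pads are 22 mm wide; open, the fingers measure 114 mm over their backs; the gripper's body (76 mm by 85 mm) begins 54 mm behind the grasp point. The pads swing forward as they close: fully open they stand 13 mm farther back than shut.
Start: joints at [-1.225, 0.377, 0.081, 1.274, 0, 1.46], TCP at [0.253, -0.516, 0.231] pointing down, gripper open.
Joint ranges: [-2.72, 2.72], [-0.84, 1.66], [-1.02, 1.22], [-1.77, 2.12], [-1.37, 1.28], [-3.14, 3.14]. Speed limits (rad/s): [2.57, 2.57, 3.14, 3.14, 3.14, 3.14].

INTERFACE

Orientations are given as a unit quaternion [x, y, z, w].
In Python, from bench import * gives the robot as it stands. The module is installed in compiled form; this text tells all that it offers.
- The arm moves only by the shell command python3 -m crank 'ROWS'. ROWS is JSON, a list that holds one entry, the list of rows, each a list of 7 numbers: the opening, from 0 (shut) to 1 (fully open), then the shift along the world's x, y, z in m, then the turn, a rotation vector about the world's x, y, z in rad. A call has 1 to 12 rows; each row is the pose to reach, as a shift and turn from the pose commanded when the call began; what a row does not reach only later rows make up. A row lasts 1/10 s, in which the tool goes at most 50 mm and 8.59 degrees, less where a joint would pass 70% of its speed; a pose out of reach is approached as far as the arm can. A call with a gripper value outside its range is refused whole. The fingers move at their own pace and stop on an object; the grip force is fixed at half the most. Time passes only in rows, so rows that repeat a pose let the fingers close. It gives the time, the measured TCP pose, the force, the opening and the grip force at its end, in the units of the state.
- read_state(): the state, without advancing time (a new reading comes with each control period).
- camera(name): name is "scene" or "top" or "wrist"; returns a dict with "img" (384x512x3 uint8, red, green, blue), "z_map" (384x512 float32, m along the optical axis (not along the pixel's ray), 0 where there is no reading), "camera_matrix" (3x3 intrinsics, pixels), "R" (3x3) and "t" (3): a world point X has camera coordinates R X + t. Camera axes: x right, y down, z forward; pixel columns grow to the right and rows downward; lengths in m; the calibration is good to about 2 mm. A picture is of the moment at which its call begins.
- hand_in(): hands the job in; it is judged then, once.
Trained networks look in the newest picture that a camera, given by its name, has taken for a name from the list of things; names that differ only in an ending like _2 or _b are one class to them, and where a whole thing is asked for, a point or a joint stands for the part that bears it (a point fixed in the world has none). Each returns a list of dicts, best first, with "confidence" (0 to 1); they miss things now and then, are a little off and sometimes report something else, mostly with a low value. They report only what shows in the picture. A call takes as long as a camera call. They do not tell look-alikes from the thing itself.
- spot_in(camera, label): "at" ([column, row] in pixels, amid what is visible of it).
- trace(camera, label): "pixels" (384x512 bool, what is visible of it) and "at" ([column, row] in pixels, amid what is visible of it).
- spot_point(camera, label): "at" ([column, row] in pixels: a listed point, or the origin of a listed thing).
The state is a dict: "clock": time; "joint_positions": joint angles; "dq": joint speeds; "joint_efforts": joint torques, N m; "tcp_pos": TCP position; "orientation": TCP orientation; "ft_force": force on the tool from outside, world axes, zero at the start; "moment": the same for the moment, N m; "width": finger opening in m; "finger_force": force on a finger pad.
Only numpy, scipy, OpenCV 4.12 (cv2) and the standard library are available. Lean on these libraries where they do the work, as an engineer would, in place of code of your own. Each camera call takes 0.05 s, during which the arm holds its last target. There are 200 camera calls.

## Working session

There is one attempt and no reset: what is moved stays moved. The work goes in short steps, Python scripts to look and compute and a shell command to move; the robot and the scene stay as the last step left them, time stands still between calls to the robot, and variables do not carry over. Pictures are saved under pics/ and viewed, at most 10 in all, crops included, and the job is handed in when it is done.

```bash
mkdir -p pics; cat > h.py <<'E'
from bench import *
import numpy as np, cv2
def world(c,u,v,z=None,depth=None):
    K,R,t=c["camera_matrix"],c["R"],c["t"]
    d=np.linalg.inv(K)@np.array([u,v,1.]); o=-R.T@t; r=R.T@d
    s=depth if depth is not None else (z-o[2])/r[2]
    return o+s*r
E
python3 - <<'E'
from h import *
for n in ["scene","top"]:
    c=camera(n); cv2.imwrite(f"pics/{n}0.png",c["img"][:,:,::-1])
    np.savez(f"{n}.npz",**c)
    print(n,-c["R"].T@c["t"])
    for l,z in [("lane_mouth",0),("lane_stop",0),("jar_a_mid",.0385),("jar_home_mid",.0385),("shutter_handle",.128),("half_mark",.095),("jar_cap",0),("resin_cup_mid",.031),("light_box",.095),("station",0)]:
        for d in spot_point(n,l):
            print(l,round(d["confidence"],2),np.round(d["at"]),np.round(world(c,*d["at"],z=z),3))
s=read_state();print(s)
im=[cv2.imread(f"pics/{n}0.png") for n in("scene","top")]
cv2.imwrite("pics/both.png",cv2.resize(np.vstack(im),(800,1200))[:600]); 
E
```

```text
scene [0.02190818 0.61044854 0.7834142 ]
lane_mouth 0.84 [257. 217.] [0.47  0.274 0.   ]
lane_stop 0.86 [310. 178.] [0.491 0.103 0.   ]
jar_a_mid 0.97 [222. 223.] [0.479 0.359 0.038]
jar_home_mid 0.75 [302. 174.] [0.488 0.137 0.038]
jar_home_mid 0.73 [209. 285.] [0.374 0.457 0.038]
jar_home_mid 0.19 [236. 148.] [0.647 0.213 0.038]
shutter_handle 0.64 [264. 136.] [0.566 0.189 0.128]
half_mark 0.85 [237. 147.] [0.599 0.241 0.095]
jar_cap 0.66 [325. 214.] [0.391 0.144 0.   ]
resin_cup_mid 0.55 [191. 192.] [0.594 0.369 0.031]
light_box 0.92 [239. 146.] [0.599 0.235 0.095]
station 0.95 [283. 198.] [0.481 0.193 0.   ]
top [0.44790633 0.27710391 1.00555261]
lane_mouth 0.59 [267. 206.] [0.476 0.265 0.   ]
lane_stop 0.8 [328. 202.] [0.489 0.109 0.   ]
jar_a_mid 0.94 [228. 208.] [0.468 0.36  0.038]
jar_home_mid 0.8 [316. 205.] [0.481 0.145 0.038]
jar_home_mid 0.55 [185. 243.] [0.381 0.465 0.038]
shutter_handle 0.56 [297. 161.] [0.575 0.201 0.128]
half_mark 0.56 [281. 154.] [0.595 0.235 0.095]
jar_cap 0.59 [313. 240.] [0.392 0.146 0.   ]
resin_cup_mid 0.87 [223. 160.] [0.589 0.377 0.031]
light_box 0.81 [276. 150.] [0.605 0.248 0.095]
light_box 0.37 [296. 164.] [0.574 0.2   0.095]
station 0.7 [295. 204.] [0.484 0.195 0.   ]
{'clock': 1.1, 'joint_positions': array([-1.22528811e+00,  3.77296767e-01,  8.10137621e-02,  1.27441964e+00,
        3.11524520e-05,  1.46051944e+00]), 'dq': array([-0.00030986,  0.0022049 ,  0.00166121, -0.00016794, -0.00092693,
       -0.00014705]), 'joint_efforts': array([ 5.93156783e-04, -4.63536322e+01,  2.70157957e+01,  5.59772961e-04,
       -8.06164053e-05,  2.74577694e-08]), 'tcp_pos': array([ 0.25313448, -0.51632236,  0.23133655]), 'orientation': array([9.74144682e-01, 2.25925068e-01, 2.09649064e-05, 4.46874884e-05]), 'ft_force': array([ 0.00686815, -0.12636036, -0.1390472 ]), 'moment': array([-0.05517269, -0.03962603,  0.00888697]), 'finger_force': 0.0, 'width': 0.08518489587740101}
```

View pics/scene0.png

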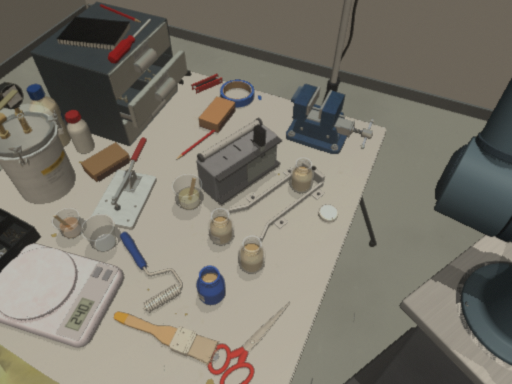

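View pics/top0.png

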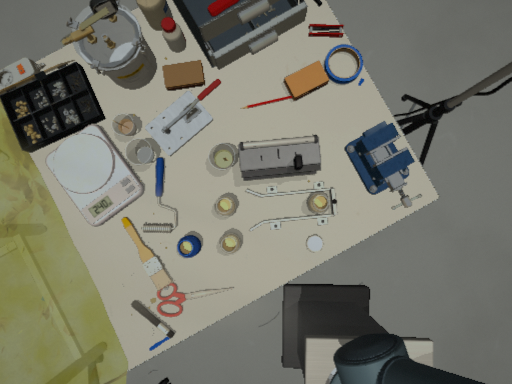

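The scene picture shows the candidates for a jar: home jar in the lane (302,176), strays at (220,228) and (251,256), a blue look-alike (210,285) to avoid, a cup of resin (188,193), and an empty glass (101,235). I choose the two beige/clear strays by the mouth. Next I'll fit the station's pose and check the strays in a close crop.

```bash
cat > st.py <<'E'
from h import *
def cloud(c):
    K,R,t=c["camera_matrix"],c["R"],c["t"]; Z=c["z_map"]
    v,u=np.mgrid[:384,:512]; P=np.stack([(u-K[0,2])/K[0,0]*Z,(v-K[1,2])/K[1,1]*Z,Z],-1)
    return (P-t)@R
E
python3 - <<'E'
from st import *
for n in("top","scene"):
    c=dict(np.load(f"{n}.npz")); X=cloud(c); ok=c["z_map"]>0
    print(n,"table z",np.median(X[ok&(abs(X[...,2])<.01)][:,2]))
    reg=ok&(X[...,0]>.4)&(X[...,0]<.72)&(X[...,1]>.05)&(X[...,1]<.36)
    m=reg&(abs(X[...,2]-.095)<.004); P=X[m][:,:2]
    r=cv2.minAreaRect(P.astype(np.float32)*1000); print("box",m.sum(),r)
    m=reg&(abs(X[...,2]-.014)<.005)&(X[...,0]<.56); print("rail n",m.sum())
    q=X[m][:,:2]
    np.save(f"rail_{n}.npy",q)
    h=reg&(X[...,2]>.12)&(X[...,2]<.16); print("handle",h.sum(),X[h].mean(0),X[h].min(0),X[h].max(0))
    camera(n)
    for l in("jar_a_mid","resin_cup_mid","jar_cap"):
        for d in trace(n,l):
            p=d["pixels"]&ok; Q=X[p]; q=Q[Q[:,2]>(.065 if l!="jar_cap" else .008)][:,:2]*1000
            ci=cv2.minEnclosingCircle(q.astype(np.float32)) if len(q)>4 else None
            print(l,round(d["confidence"],2),np.round(d["at"]),"zmax",Q[:,2].max().round(3),len(q),ci, "proj",world(c,*d["at"],z=.0385).round(3), c["img"][d["pixels"]].mean(0).round())
im=np.load("scene.npz")["img"][130:320,150:350,::-1]
im2=np.load("top.npz")["img"][130:280,160:360,::-1]
cv2.imwrite("pics/crop1.png",np.vstack([cv2.resize(im,None,fx=1.7,fy=1.7,interpolation=3),cv2.resize(im2,None,fx=1.7,fy=1.7,interpolation=3)]))
E
```

```text
top table z 0.000166767524148241
box 1991 ((590.8446044921875, 191.56512451171875), (77.9141616821289, 287.10260009765625), 4.878719806671143)
rail n 636
handle 110 [0.57013822 0.20140869 0.14678044] [0.55756092 0.19193213 0.12292592] [0.58585543 0.20950615 0.15266915]
jar_a_mid 0.6 [226. 205.] zmax 0.081 81 ((474.2391052246094, 368.9820251464844), 19.054119110107422) proj [0.477 0.365 0.038] [140. 135. 106.]
resin_cup_mid 0.78 [222. 157.] zmax 0.087 7 ((593.7285766601562, 381.15606689453125), 32.138824462890625) proj [0.594 0.379 0.038] [129. 130. 109.]
resin_cup_mid 0.69 [278. 158.] zmax 0.153 2749 ((590.3592529296875, 240.50331115722656), 96.63367462158203) proj [0.596 0.241 0.038] [112. 112. 107.]
jar_cap 0.62 [316. 244.] zmax 0.017 223 ((385.5458068847656, 144.93557739257812), 21.120389938354492) proj [0.385 0.145 0.038] [165. 171. 170.]
scene table z 0.0007902380787914163
box 1700 ((593.6929321289062, 190.14366149902344), (78.6040267944336, 285.3764343261719), 6.314457893371582)
rail n 947
handle 180 [0.56793105 0.20092843 0.14063363] [0.55631369 0.19002723 0.12010213] [0.58628261 0.20714114 0.15380761]
jar_a_mid 0.67 [224. 226.] zmax 0.082 179 ((473.5094299316406, 365.65704345703125), 19.905071258544922) proj [0.47  0.36  0.038] [136. 127. 107.]
resin_cup_mid 0.63 [188. 189.] zmax 0.089 28 ((582.5787963867188, 385.7286376953125), 26.243810653686523) proj [0.601 0.372 0.038] [140. 133. 115.]
jar_cap 0.52 [327. 213.] zmax 0.017 236 ((384.95184326171875, 142.89984130859375), 21.223705291748047) proj [0.372 0.163 0.038] [177. 178. 168.]
```

View pics/crop1.png

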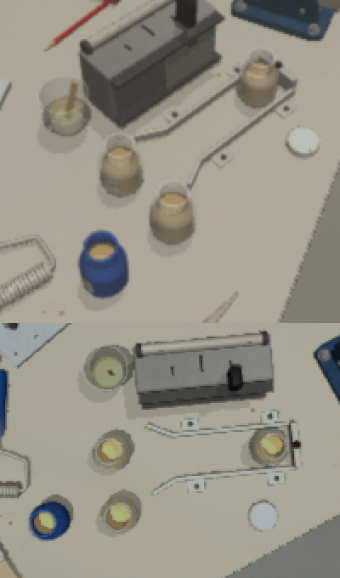

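The crop shows two beige strays (top image ≈(226,205) and (230,242)), the blue look-alike at (189,245), and the cap and the cup both clear of the jars. Next: a precise fit of the station and jars.

```bash
python3 - <<'E'
from st import *
from scipy.optimize import least_squares
for n in("top","scene"):
    c=dict(np.load(f"{n}.npz")); X=cloud(c); ok=c["z_map"]>0
    o=np.array([.480,.194]); a=np.radians(5)
    for it in range(8):
        R=np.array([[np.cos(a),np.sin(a)],[-np.sin(a),np.cos(a)]])
        L=(X[...,:2]-o)@R.T
        m=ok&(abs(abs(L[...,0])-.033)<.012)&(abs(X[...,2]-.012)<.006)&((L[...,1]>-.01)&(L[...,1]<.085))
        P=X[m][:,:2]; sg=np.sign(L[m][:,0])
        f=lambda p:(((P-o)@np.array([np.cos(p[0]),np.sin(p[0])])-p[1])-sg*p[2])/.003
        s=least_squares(f,[a,0,.033],loss="soft_l1").x
        a=s[0]; o=o+s[1]*np.array([np.cos(a),np.sin(a)])
    R=np.array([[np.cos(a),np.sin(a)],[-np.sin(a),np.cos(a)]]); L=(X[...,:2]-o)@R.T
    def bb(m): return np.round(np.percentile(L[m],[2,50,98],axis=0)*1000).tolist()
    h=ok&(X[...,2]>.145)&(X[...,2]<.156)&(L[...,0]>.06)&(L[...,0]<.12)&(abs(L[...,1])<.04)
    b=ok&(abs(X[...,2]-.095)<.003)&(L[...,0]>.085)&(L[...,0]<.135)&(L[...,1]>-.075)&(L[...,1]<.145)
    st=ok&(abs(X[...,2]-.030)<.004)&(abs(L[...,0])<.04)&(L[...,1]<-.06)&(L[...,1]>-.12)
    print(n,"o",o.round(4),"deg",np.degrees(a).round(2),"half",s[2],m.sum(),"\n handle",bb(h),"\n box",bb(b),"\n stop",bb(st))
    # jars: rim/high points near guesses
    for nm,g in dict(home=(.486,.140),A=(.473,.366),B=(.387,.36),blue=(.378,.46)).items():
        q=ok&(np.hypot(X[...,0]-g[0],X[...,1]-g[1])<.05)&(X[...,2]>.03)&(X[...,2]<.09)
        if nm=="home": q&=~((L[...,1]<-.08)&(X[...,2]<.034))
        Q=X[q]
        if len(Q): 
            ci=cv2.minEnclosingCircle((Q[:,:2]*1000).astype(np.float32)); w=np.array(ci[0])/1000
            print(nm,len(Q),w.round(3),round(ci[1],1),"zmax",Q[:,2].max().round(3),"station",(R@(w-o)*1000).round())
for n in("scene","top"):
    camera(n)
    c=np.load(f"{n}.npz")
    for l in("jar_a_mid","jar_b_mid","jar_home_mid"): print(n,l,[(round(d["confidence"],2),world(c,*d["at"],z=.0385)[:2].round(3).tolist()) for d in spot_in(n,l)])
E
```

```text
top o [0.4799 0.194 ] deg 6.83 half 0.032955648513375374 189 
 handle [[79.0, -12.0], [92.0, -5.0], [105.0, 3.0]] 
 box [[87.0, -58.0], [113.0, 38.0], [134.0, 123.0]] 
 stop [[-31.0, -99.0], [0.0, -94.0], [30.0, -89.0]]
home 400 [0.486 0.133] 34.6 zmax 0.081 station [ -1. -62.]
A 379 [0.474 0.369] 26.8 zmax 0.081 station [ 15. 174.]
B 391 [0.383 0.355] 26.7 zmax 0.081 station [-77. 171.]
blue 398 [0.373 0.457] 26.8 zmax 0.081 station [-75. 273.]
scene o [0.4791 0.1939] deg 6.86 half 0.0330295800622665 308 
 handle [[79.0, -14.0], [91.0, -5.0], [104.0, 1.0]] 
 box [[86.0, -60.0], [108.0, 49.0], [134.0, 121.0]] 
 stop [[-31.0, -102.0], [-18.0, -96.0], [2.0, -62.0]]
home 548 [0.488 0.129] 35.8 zmax 0.081 station [  1. -65.]
A 639 [0.474 0.367] 27.2 zmax 0.082 station [ 15. 173.]
B 697 [0.382 0.353] 27.6 zmax 0.082 station [-77. 170.]
blue 768 [0.373 0.454] 27.3 zmax 0.081 station [-74. 271.]
scene jar_a_mid [(0.67, [0.465, 0.365])]
scene jar_b_mid [(0.74, [0.384, 0.347]), (0.2, [0.584, 0.173])]
scene jar_home_mid [(0.61, [0.371, 0.459]), (0.47, [0.581, 0.175])]
top jar_a_mid [(0.89, [0.474, 0.362]), (0.73, [0.585, 0.224])]
top jar_b_mid [(0.73, [0.381, 0.356])]
top jar_home_mid [(0.81, [0.378, 0.462]), (0.72, [0.483, 0.14])]
```

Station fit: origin ≈(0.480, 0.189), yaw 6.84°. In station coordinates: home (0,-57), A (15,179), B (-77,176), in mm. I'll push each jar with the fingers half open as a two-point cradle. First I draw the arm in and swing it over.

```bash
python3 -m crank '[[[0.47,0,0.05,0,0,0,0.14],[0.47,0,0.10,0,0,0,0.28],[0.47,0,0.15,0,0,0,0.42],[0.47,0,0.20,0,0,0,0.56],[0.47,0.02,0.245,0,0,0,0.70],[0.47,0.04,0.29,0,0,0,0.84],[0.47,0.06,0.335,0,0,0,0.98],[0.47,0.08,0.38,0,0,0,1.12],[0.47,0.10,0.425,0,0,0,1.234],[0.47,0.12,0.47,0,0,0,1.234],[0.47,0.12,0.516,0,0,0,1.234],[0.47,0.12,0.516,0,0,0,1.234]]]'
python3 -m crank '[[[0.47,0,0.05,0,0,0,0],[0.47,0,0.10,0,0,0,0],[0.47,0,0.15,0,0,0,0],[0.47,0,0.20,0,0,0,0],[0.47,0,0.25,0,0,0,0],[0.47,0.02,0.29,0,0,0,0],[0.47,0.04,0.33,0,0,0,0],[0.47,0.06,0.37,0,0,0,0],[0.47,0.08,0.40,0,0,0,0],[0.47,0.095,0.415,0,0,0,0],[0.47,0.095,0.415,0,0,0,0],[0.47,0.095,0.415,0,0,0,0]]]'
python3 - <<'E'
from h import *
from scipy.spatial.transform import Rotation as Ro
s=read_state();print(s["clock"],s["tcp_pos"].round(4),s["width"],s["joint_positions"].round(2),Ro.from_quat(s["orientation"]).as_matrix().round(3))
E
```

```text
clock: 3.1
tcp_pos: [0.3727, 0.0045, 0.2314]
orientation: [0.66, 0.751, 0.001, -0.001]
ft_force: [0.4, -0.6, -0.3]
width: 0.0403
finger_force: 0.0
clock: 4.3
tcp_pos: [0.4684, 0.4137, 0.2309]
orientation: [0.664, 0.748, -0.001, 0.0]
ft_force: [-0.1, -0.4, 0.5]
width: 0.0398
finger_force: 0.0
4.3 [0.4684 0.4137 0.2309] 0.039771401558536944 [ 0.62  0.49  0.25  1.33 -0.    2.07] [[-0.118  0.993 -0.001]
 [ 0.993  0.118 -0.001]
 [-0.001 -0.001 -1.   ]]
```

```bash
python3 -m crank '[[[0.47,-0.001,0.008,-0.05,0,0,0],[0.47,-0.001,0.008,-0.10,0,0,0],[0.47,-0.001,0.008,-0.15,0,0,0],[0.47,-0.001,0.008,-0.19,0,0,0],[0.47,-0.001,0.008,-0.213,0,0,0],[0.47,-0.001,0.008,-0.213,0,0,0]]]'
python3 -m crank '[[[0.47,-0.0003,-0.007,0,0,0,0],[0.47,-0.0007,-0.014,0,0,0,0],[0.47,-0.001,-0.021,0,0,0,0],[0.47,-0.0013,-0.028,0,0,0,0],[0.47,-0.0017,-0.036,0,0,0,0],[0.47,-0.002,-0.044,0,0,0,0],[0.47,-0.0024,-0.052,0,0,0,0],[0.47,-0.0028,-0.060,0,0,0,0],[0.47,-0.0032,-0.068,0,0,0,0],[0.47,-0.0036,-0.076,0,0,0,0],[0.47,-0.004,-0.085,0,0,0,0],[0.47,-0.004,-0.093,0,0,0,0]]]'
cat >> st.py <<'E'
def station(p):
    a=np.radians(6.84); d=np.asarray(p)[:2]-[.480,.189]
    return (np.array([[np.cos(a),np.sin(a)],[-np.sin(a),np.cos(a)]])@d*1000).round(1)
def jars(n,l="jar_a_mid"):
    c=camera(n)
    for d in spot_point(n,l): print(n,round(d["confidence"],2),np.round(d["at"]),station(world(c,*d["at"],z=.0385)))
    return c
E
python3 - <<'E'
from st import *
print(station(read_state()["tcp_pos"]))
c=jars("scene"); jars("top")
cv2.imwrite("pics/p1.png",cv2.resize(c["img"][110:310,140:340,::-1],None,fx=2,fy=2))
E
```

```text
clock: 4.9
tcp_pos: [0.4635, 0.4188, 0.0148]
orientation: [0.664, 0.748, -0.004, -0.001]
ft_force: [0.5, -0.1, 0.3]
width: 0.0407
finger_force: 0.0
clock: 6.1
tcp_pos: [0.4633, 0.3297, 0.0187]
orientation: [0.664, 0.748, 0.001, -0.0]
ft_force: [-0.4, 3.7, 5.5]
width: 0.04
finger_force: 3.3
[  0.2 141.6]
scene 0.57 [252. 215.] [ -7.7 108.2]
```

View pics/p1.png

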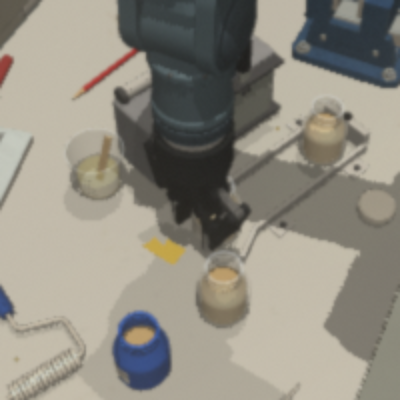

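The picture shows the gripper in the lane mouth with jar A hidden in front of it; B (222,290 in the crop) and blue (140,348) haven't moved, nor has the cup. I continue down the lane.

```bash
python3 -m crank '[[[0.47,0.001,-0.0083,0,0,0,0],[0.47,0.002,-0.0166,0,0,0,0],[0.47,0.003,-0.025,0,0,0,0],[0.47,0.004,-0.033,0,0,0,0],[0.47,0.005,-0.0415,0,0,0,0],[0.47,0.006,-0.050,0,0,0,0],[0.47,0.007,-0.058,0,0,0,0],[0.47,0.008,-0.0665,0,0,0,0],[0.47,0.009,-0.075,0,0,0,0],[0.47,0.010,-0.083,0,0,0,0],[0.47,0.011,-0.091,0,0,0,0],[0.47,0.012,-0.099,0,0,0,0]]]'
python3 -m crank '[[[0.47,0.0005,-0.004,0,0,0,0],[0.47,0.001,-0.008,0,0,0,0],[0.47,0.001,-0.010,0,0,0,0],[0.47,0.001,-0.010,0,0,0,0]]]'
python3 - <<'E'
from st import *
s=read_state();print(station(s["tcp_pos"]),s["ft_force"])
E
```

```text
clock: 7.5
tcp_pos: [0.4752, 0.23, 0.0183]
orientation: [0.664, 0.748, -0.0, 0.0]
ft_force: [0.2, 0.9, 0.4]
width: 0.0398
finger_force: 0.9
clock: 7.9
tcp_pos: [0.4762, 0.2204, 0.0183]
orientation: [0.664, 0.748, -0.0, 0.0]
ft_force: [-0.0, 0.1, 0.0]
width: 0.0401
finger_force: 0.3
[-0.  31.6] [-0.01453907  0.06594951  0.01418975]
```

```bash
python3 -m crank '[[[0.47,-0.001,0.010,0.005,0,0,0],[0.47,-0.001,0.010,0.05,0,0,0],[0.47,-0.001,0.010,0.10,0,0,0],[0.47,-0.005,0.010,0.14,0,0,0.14],[0.47,-0.02,0.02,0.15,0,0,0.28],[0.47,-0.05,0.04,0.15,0,0,0.42],[0.47,-0.08,0.06,0.15,0,0,0.56],[0.47,-0.11,0.09,0.15,0,0,0.70],[0.47,-0.138,0.129,0.15,0,0,0.84],[0.47,-0.138,0.129,0.15,0,0,0.98],[0.47,-0.138,0.129,0.15,0,0,1.12],[0.47,-0.138,0.129,0.15,0,0,1.26]]]'
python3 -m crank '[[[0.47,0,0,0,0,0,0.14],[0.47,0,0,0,0,0,0.28],[0.47,0,0,0,0,0,0.311],[0.47,0,0,0,0,0,0.311],[0.47,0,0,0,0,0,0.311]]]'
python3 - <<'E'
from st import *
from scipy.spatial.transform import Rotation as Ro
s=read_state();print(s["tcp_pos"],station(s["tcp_pos"]),Ro.from_quat(s["orientation"]).as_matrix()[:,1].round(3))
c=jars("scene"); c=jars("top")
X=cloud(c)
for g in((.383,.354),(.480,.19),(.486,.134)):
    q=(np.hypot(X[...,0]-g[0],X[...,1]-g[1])<.04)&(X[...,2]>.06)&(X[...,2]<.09)
    Q=X[q]
    if len(Q)>5: ci=cv2.minEnclosingCircle((Q[:,:2]*1000).astype(np.float32)); print(len(Q),station(np.array(ci[0])/1000),ci[1])
E
```

```text
clock: 9.1
tcp_pos: [0.3372, 0.3509, 0.1688]
orientation: [0.092, 0.996, 0.0, 0.0]
ft_force: [0.1, 0.7, -0.3]
width: 0.0403
finger_force: 0.0
clock: 9.6
tcp_pos: [0.3379, 0.3501, 0.1686]
orientation: [-0.059, 0.998, 0.0, 0.0]
ft_force: [-0.2, -0.2, 0.2]
width: 0.04
finger_force: 0.0
[0.33786969 0.35011955 0.16858721] [-121.9  176.9] [-0.119  0.993  0.   ]
scene 0.6 [328. 212.] [-109.7  -16.8]
top 0.85 [296. 204.] [3.  5.5]
81 [-76.9 176.5] 18.930755615234375
103 [ 2.3 -6.5] 32.106388092041016
91 [  0.3 -49.2] 19.078250885009766
```

```bash
python3 -m crank '[[[0.47,-0.004,0,-0.05,0,0,0],[0.47,-0.004,0,-0.10,0,0,0],[0.47,-0.004,0,-0.14,0,0,0],[0.47,-0.004,0,-0.150,0,0,0],[0.47,0,0,-0.150,0,0,0]]]'
python3 -m crank '[[[0.47,0.007,0.0008,0,0,0,0],[0.47,0.014,0.0016,0,0,0,0],[0.47,0.022,0.0025,0,0,0,0],[0.47,0.030,0.0035,0,0,0,0],[0.47,0.038,0.0045,0,0,0,0],[0.47,0.046,0.0055,0,0,0,0],[0.47,0.054,0.0065,0,0,0,0],[0.47,0.062,0.0075,0,0,0,0],[0.47,0.070,0.0085,0,0,0,0],[0.47,0.078,0.0095,0,0,0,0],[0.47,0.086,0.0103,0,0,0,0],[0.47,0.091,0.011,0,0,0,0]]]'
python3 - <<'E'
from st import *
s=read_state();print(s["tcp_pos"],station(s["tcp_pos"]))
c=jars("scene"); jars("top")
E
```

```text
clock: 10.3
tcp_pos: [0.3364, 0.3484, 0.0172]
orientation: [-0.06, 0.998, -0.001, -0.002]
ft_force: [0.2, -0.3, 0.1]
width: 0.0403
finger_force: 0.0
clock: 11.5
tcp_pos: [0.4297, 0.3609, 0.0188]
orientation: [-0.06, 0.998, 0.0, -0.0]
ft_force: [-4.8, -0.8, 6.0]
width: 0.0397
finger_force: 4.0
[0.42965229 0.36091129 0.01881469] [-29.5 176.7]
scene 0.93 [290. 187.] [-5.3 -6.2]
top 0.83 [295. 205.] [0.3 7.5]
```

```bash
python3 -m crank '[[[0.47,-0.014,-0.002,0.002,0,0,0],[0.47,-0.014,-0.002,0.05,0,0,0],[0.47,-0.014,-0.002,0.10,0,0,0],[0.47,-0.010,0,0.14,0,0,-0.14],[0.47,0,0.03,0.15,0,0,-0.28],[0.47,0.0233,0.053,0.15,0,0,-0.42],[0.47,0.0233,0.053,0.15,0,0,-0.56],[0.47,0.0233,0.053,0.15,0,0,-0.70],[0.47,0.0233,0.053,0.15,0,0,-0.84],[0.47,0.0233,0.053,0.15,0,0,-0.98],[0.47,0.0233,0.053,0.15,0,0,-1.12],[0.47,0.0233,0.053,0.15,0,0,-1.26]]]'
python3 -m crank '[[[0.47,0,0,0,0,0,-0.14],[0.47,0,0,0,0,0,-0.28],[0.47,0,0,0,0,0,-0.311],[0.47,0,0,0,0,0,-0.311]]]'
python3 - <<'E'
from st import *
from scipy.spatial.transform import Rotation as Ro
s=read_state();print(s["tcp_pos"],station(s["tcp_pos"]),Ro.from_quat(s["orientation"]).as_matrix()[:,1].round(3))
c=jars("scene");X=cloud(c)
q=(np.hypot(X[...,0]-.459,X[...,1]-.365)<.06)&(X[...,2]>.03)&(X[...,2]<.09)
ci=cv2.minEnclosingCircle((X[q][:,:2]*1000).astype(np.float32)); print(q.sum(),station(np.array(ci[0])/1000),ci[1])
cv2.imwrite("pics/p2.png",cv2.resize(c["img"][110:310,140:340,::-1],None,fx=2,fy=2))
E
```

```text
clock: 12.9
tcp_pos: [0.4528, 0.4136, 0.168]
orientation: [0.542, 0.84, 0.0, 0.0]
ft_force: [0.6, -0.2, 0.1]
width: 0.04
finger_force: 0.0
clock: 13.3
tcp_pos: [0.4527, 0.4136, 0.1681]
orientation: [0.664, 0.748, 0.0, 0.0]
ft_force: [0.0, 0.4, 0.5]
width: 0.0402
finger_force: 0.0
[0.45273799 0.41360456 0.16805857] [ -0.3 226.3] [0.993 0.119 0.001]
scene 0.88 [288. 187.] [-4. -4.]
648 [ -1.8 177. ] 27.050718307495117
```

View pics/p2.png

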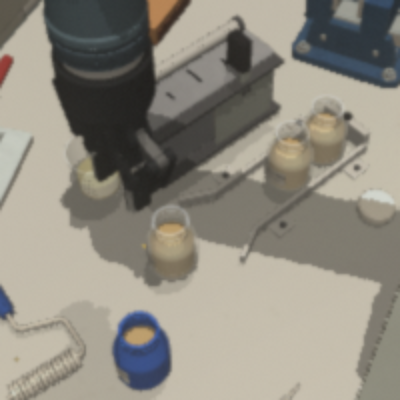

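The picture shows A (290,160) and home (325,135) upright in the lane, and B (171,245) centred in front of the mouth. Now I push B in.

```bash
python3 -m crank '[[[0.47,-0.001,0.006,-0.05,0,0,0],[0.47,-0.001,0.006,-0.10,0,0,0],[0.47,-0.001,0.006,-0.14,0,0,0],[0.47,-0.001,0.006,-0.150,0,0,0],[0.47,0,0,-0.150,0,0,0]]]'
python3 -m crank '[[[0.47,0.001,-0.008,0,0,0,0],[0.47,0.002,-0.016,0,0,0,0],[0.47,0.003,-0.024,0,0,0,0],[0.47,0.004,-0.032,0,0,0,0],[0.47,0.005,-0.040,0,0,0,0],[0.47,0.006,-0.048,0,0,0,0],[0.47,0.007,-0.056,0,0,0,0],[0.47,0.008,-0.064,0,0,0,0],[0.47,0.009,-0.072,0,0,0,0],[0.47,0.010,-0.080,0,0,0,0],[0.47,0.011,-0.088,0,0,0,0],[0.47,0.012,-0.096,0,0,0,0]]]'
python3 -m crank '[[[0.47,0.001,-0.007,0,0,0,0],[0.47,0.0017,-0.014,0,0,0,0],[0.47,0.0025,-0.021,0,0,0,0],[0.47,0.0033,-0.028,0,0,0,0],[0.47,0.004,-0.034,0,0,0,0],[0.47,0.0047,-0.040,0,0,0,0],[0.47,0.0052,-0.043,0,0,0,0],[0.47,0.0052,-0.043,0,0,0,0]]]'
python3 - <<'E'
from st import *
s=read_state();print(s["tcp_pos"],station(s["tcp_pos"]))
c=jars("scene"); jars("top")
E
```

```text
clock: 13.9
tcp_pos: [0.4511, 0.413, 0.0169]
orientation: [0.663, 0.748, -0.002, -0.0]
ft_force: [0.6, -0.2, 0.3]
width: 0.0399
finger_force: 0.0
clock: 15.1
tcp_pos: [0.4652, 0.3182, 0.0192]
orientation: [0.664, 0.748, 0.001, -0.0]
ft_force: [-0.1, 4.2, 5.5]
width: 0.0399
finger_force: 3.5
clock: 15.9
tcp_pos: [0.4702, 0.2746, 0.0189]
orientation: [0.664, 0.748, 0.001, 0.0]
ft_force: [0.6, 2.9, 4.5]
width: 0.0402
finger_force: 2.9
[0.47022429 0.27455277 0.01892625] [ 0.5 86.1]
scene 0.8 [288. 190.] [-8.7  3.9]
scene 0.39 [302. 170.] [  9.7 -62. ]
top 0.4 [279. 154.] [131.1  33.5]
```

Small steps until the force jumps (the row meets the stop).

```bash
for i in 1; do python3 -m crank '[[[0.47,0.0003,-0.002,0,0,0,0],[0.47,0.0005,-0.004,0,0,0,0],[0.47,0.0005,-0.004,0,0,0,0]]]'
python3 -m crank '[[[0.47,0.0003,-0.0015,0,0,0,0],[0.47,0.0004,-0.003,0,0,0,0],[0.47,0.0004,-0.003,0,0,0,0]]]'; done
python3 - <<'E'
from st import *
s=read_state();print(s["tcp_pos"],station(s["tcp_pos"]),s["ft_force"])
E
```

```text
clock: 16.4
tcp_pos: [0.4702, 0.2711, 0.0185]
orientation: [0.664, 0.748, 0.001, -0.0]
ft_force: [0.1, 4.9, 5.2]
width: 0.04
finger_force: 3.6
clock: 16.7
tcp_pos: [0.4705, 0.2683, 0.0185]
orientation: [0.664, 0.748, 0.001, -0.001]
ft_force: [-0.3, 5.6, 4.7]
width: 0.0402
finger_force: 3.7
[0.47050707 0.26834084 0.01850324] [ 0.  79.9] [-0.28391391  5.64028094  4.67549712]
```

```bash
python3 -m crank '[[[0.47,0.0003,-0.002,0,0,0,0],[0.47,0.0005,-0.004,0,0,0,0],[0.47,0.0005,-0.004,0,0,0,0]]]'
python3 -m crank '[[[0.47,0.0003,-0.0015,0,0,0,0],[0.47,0.0004,-0.003,0,0,0,0],[0.47,0.0004,-0.003,0,0,0,0]]]'
python3 - <<'E'
from st import *
s=read_state();print(s["tcp_pos"],station(s["tcp_pos"]),s["ft_force"])
c=jars("scene")
cv2.imwrite("pics/p3.png",cv2.resize(c["img"][110:310,160:360,::-1],None,fx=2,fy=2))
E
```

```text
clock: 17.0
tcp_pos: [0.471, 0.2643, 0.0185]
orientation: [0.664, 0.748, 0.001, -0.001]
ft_force: [-1.1, 4.7, 6.2]
width: 0.0404
finger_force: 3.7
clock: 17.3
tcp_pos: [0.4712, 0.2625, 0.0185]
orientation: [0.663, 0.748, 0.002, -0.002]
ft_force: [-1.3, 8.3, 4.8]
width: 0.0402
finger_force: 4.9
[0.4711849  0.26252851 0.01854032] [ 0.  74.1] [-1.3116804   8.25745673  4.82241593]
scene 0.44 [328. 216.] [-117.    -8.5]
```

View pics/p3.png

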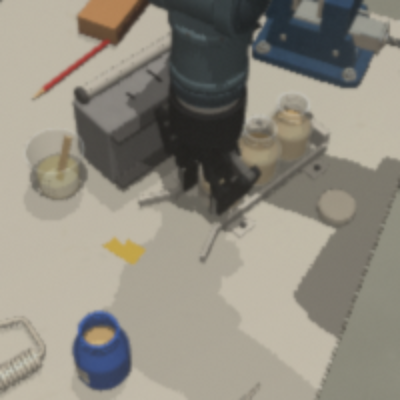

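```bash
python3 -m crank '[[[0.47,-0.001,0.008,0.001,0,0,0],[0.47,-0.002,0.014,0.01,0,0,0],[0.47,-0.002,0.016,0.05,0,0,0],[0.47,-0.002,0.016,0.10,0,0,0],[0.47,-0.004,0.03,0.15,0,0,0],[0.47,-0.009,0.075,0.19,0,0,0],[0.47,-0.015,0.12,0.20,0,0,0],[0.47,-0.016,0.14,0.20,0,0,0],[0.47,-0.016,0.14,0.20,0,0,0]]]'
python3 - <<'E'
from st import *
s=read_state();print(s["tcp_pos"],station(s["tcp_pos"]),s["ft_force"])
for n in("scene","top"):
    c=jars(n);X=cloud(c)
    for y in(-57,-3,50):
        g=np.array([.480,.189])+y/1000*np.array([-.119,.993])
        q=(np.hypot(X[...,0]-g[0],X[...,1]-g[1])<.03)&(X[...,2]>.065)&(X[...,2]<.09)
        if q.sum()>5:
            ci=cv2.minEnclosingCircle((X[q][:,:2]*1000).astype(np.float32)); print(q.sum(),station(np.array(ci[0])/1000),ci[1])
    if n=="scene":a=c
cv2.imwrite("pics/p4.png",np.hstack([cv2.resize(k["img"][130:270,200:360,::-1],None,fx=2.5,fy=2.5) for k in(a,c)]))
E
```

```text
clock: 18.3
tcp_pos: [0.4547, 0.4035, 0.2189]
orientation: [0.662, 0.749, 0.0, 0.0]
ft_force: [0.2, -0.7, -0.5]
width: 0.04
finger_force: 0.0
[0.4546798  0.40349177 0.21886526] [  0.4 216. ] [ 0.19029337 -0.67600545 -0.46229511]
scene 0.6 [291. 184.] [ -3.1 -13.5]
158 [  0.7 -60.3] 20.217937469482422
174 [-1.6 -7.4] 20.32379722595215
175 [-0.2 46.9] 19.828502655029297
top 0.78 [301. 208.] [-8.4 -5.8]
88 [  0.  -57.9] 19.49653434753418
80 [-0.6 -4.4] 18.75291633605957
79 [ 0.2 49.5] 19.08416175842285
```

View pics/p4.png

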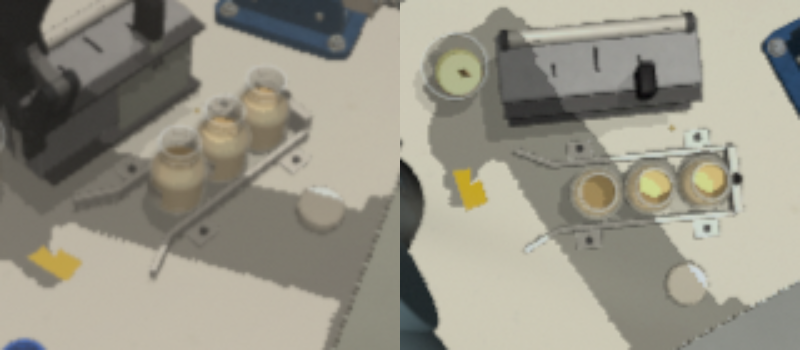

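The picture shows all three jars upright and closed up (station y = -58, -4, 50; |x| < 2 mm), the shutter shut, and cap and cup in place. Now the handle, at about (0.571, 0.200).

```bash
python3 -m crank '[[[0.7,0.01,-0.02,0.02,0,0,0.14],[0.7,0.02,-0.04,0.02,0,0,0.28],[0.7,0.035,-0.06,0.02,0,0,0.42],[0.7,0.05,-0.08,0.02,0,0,0.56],[0.7,0.06,-0.10,0.02,0,0,0.70],[0.7,0.07,-0.12,0.02,0,0,0.84],[0.7,0.085,-0.14,0.02,0,0,0.98],[0.7,0.10,-0.165,0.02,0,0,1.12],[0.7,0.11,-0.185,0.02,0,0,1.26],[0.7,0.1163,-0.2035,0.02,0,0,1.40],[0.7,0.1163,-0.2035,0.02,0,0,1.54],[0.7,0.1163,-0.2035,0.02,0,0,1.573]]]'
python3 -m crank '[[[0.7,0,0,0,0,0,0],[0.7,0,0,0,0,0,0]]]'
python3 - <<'E'
from st import *
from scipy.spatial.transform import Rotation as Ro
s=read_state();print(s["tcp_pos"],station(s["tcp_pos"]),Ro.from_quat(s["orientation"]).as_matrix()[:,1].round(3),s["width"])
c=camera("wrist"); X=cloud(c); q=(X[...,2]>.143)&(X[...,2]<.156)&(c["z_map"]>0)&(np.hypot(X[...,0]-.571,X[...,1]-.2)<.03)
print(q.sum(),station(X[q].mean(0)) if q.any() else "")
print([station(X[q].min(0)),station(X[q].max(0))] if q.any() else "")
c=camera("scene")
print([station(world(c,*d["at"],z=.128)) for d in spot_point("scene","shutter_handle")])
E
```

```text
clock: 19.7
tcp_pos: [0.5713, 0.1946, 0.2378]
orientation: [-0.06, 0.998, -0.0, -0.001]
ft_force: [-0.2, 0.9, 0.7]
width: 0.0601
finger_force: 0.0
clock: 19.9
tcp_pos: [0.5713, 0.1961, 0.238]
orientation: [-0.06, 0.998, -0.0, -0.001]
ft_force: [-0.1, 0.5, 0.1]
width: 0.0599
finger_force: 0.0
[0.57126345 0.1961333  0.23803473] [91.5 -3.8] [-0.119  0.993 -0.   ] 0.05986321319566652
587 [91.  -3.1]
[array([ 77.2, -10.2]), array([107.1,   4.1])]
[array([ 93.1, -14.7])]
```

```bash
python3 -m crank '[[[0.7,0,0.001,-0.03,0,0,0],[0.7,0,0.001,-0.06,0,0,0],[0.7,0,0.001,-0.09,0,0,0],[0.7,0,0.001,-0.115,0,0,0],[0.7,0,0.001,-0.122,0,0,0],[0.7,0,0.001,-0.122,0,0,0],[0.7,0,0.001,-0.122,0,0,0]]]'
python3 -m crank '[[[0.4,0,0,0,0,0,0],[0.3,0,0,0,0,0,0],[0.2,0,0,0,0,0,0],[0.1,0,0,0,0,0,0],[0,0,0,0,0,0,0],[0,0,0,0,0,0,0],[0,0,0,0,0,0,0],[0,0,0,0,0,0,0],[0,0,0,0,0,0,0],[0,0,0,0,0,0,0]]]'
python3 - <<'E'
from st import *
s=read_state();print(s["tcp_pos"],station(s["tcp_pos"]))
E
```

```text
clock: 20.75
tcp_pos: [0.5726, 0.1984, 0.1177]
orientation: [-0.061, 0.998, 0.0, 0.001]
ft_force: [0.1, 0.0, 1.2]
width: 0.0602
finger_force: 0.0
clock: 21.75
tcp_pos: [0.5725, 0.1977, 0.1174]
orientation: [-0.06, 0.998, -0.0, 0.001]
ft_force: [-1.2, -2.6, 5.8]
width: 0.0152
finger_force: 58.8
[0.57247499 0.19771085 0.11738434] [92.9 -2.4]
```

```bash
python3 -m crank '[[[0,-0.0005,0.004,0,0,0,0],[0,-0.001,0.008,0,0,0,0],[0,-0.0015,0.012,0,0,0,0],[0,-0.002,0.016,0,0,0,0],[0,-0.0025,0.020,0,0,0,0],[0,-0.003,0.024,0,0,0,0],[0,-0.0035,0.028,0,0,0,0],[0,-0.004,0.032,0,0,0,0],[0,-0.0043,0.036,0,0,0,0],[0,-0.0048,0.039,0,0,0,0],[0,-0.0048,0.039,0,0,0,0],[0,-0.0048,0.039,0,0,0,0]]]'
python3 -m crank '[[[0,0,0,0,0,0,0],[0,0,0,0,0,0,0],[0,0,0,0,0,0,0],[0,0,0,0,0,0,0]]]'
python3 - <<'E'
from st import *
s=read_state();print(s["tcp_pos"],station(s["tcp_pos"]),s["ft_force"])
for n in("scene","top"):
    c=camera(n);X=cloud(c)
    for l,z in(("shutter_handle",.128),("half_mark",.095)): print(n,l,[(round(d["confidence"],2),station(world(c,*d["at"],z=z))) for d in spot_point(n,l)])
    for y in(-57,-3,50):
        g=np.array([.480,.189])+y/1000*np.array([-.119,.993])
        q=(np.hypot(X[...,0]-g[0],X[...,1]-g[1])<.03)&(X[...,2]>.065)&(X[...,2]<.09)
        if q.sum()>5:
            ci=cv2.minEnclosingCircle((X[q][:,:2]*1000).astype(np.float32)); print(q.sum(),station(np.array(ci[0])/1000),ci[1])
    if n=="scene":a=c
c=camera("wrist")
cv2.imwrite("pics/p5.png",np.hstack([cv2.resize(a["img"][100:240,180:340,::-1],(400,350)),cv2.resize(c["img"][:,:,::-1],(400,350))]))
E
```

```text
clock: 22.95
tcp_pos: [0.5681, 0.2345, 0.1174]
orientation: [-0.06, 0.998, -0.002, 0.001]
ft_force: [0.4, -11.0, 6.9]
width: 0.0156
finger_force: 58.9
clock: 23.35
tcp_pos: [0.5681, 0.2344, 0.1174]
orientation: [-0.06, 0.998, -0.002, 0.001]
ft_force: [1.3, -10.4, 6.3]
width: 0.0151
finger_force: 58.9
[0.56811023 0.23439321 0.11740665] [92.9 34.6] [  1.34029984 -10.41757736   6.27102191]
scene shutter_handle [(0.91, array([90.9, 24.9])), (0.66, array([-72.8, 151.4]))]
scene half_mark [(0.7, array([116.2,  27.6]))]
163 [  0.1 -60.9] 20.048229217529297
174 [ 0.4 -8.1] 20.074594497680664
173 [ 1.  46.5] 20.266071319580078
top shutter_handle []
top half_mark []
76 [ 0.1 49.6] 19.054887771606445
```

View pics/p5.png

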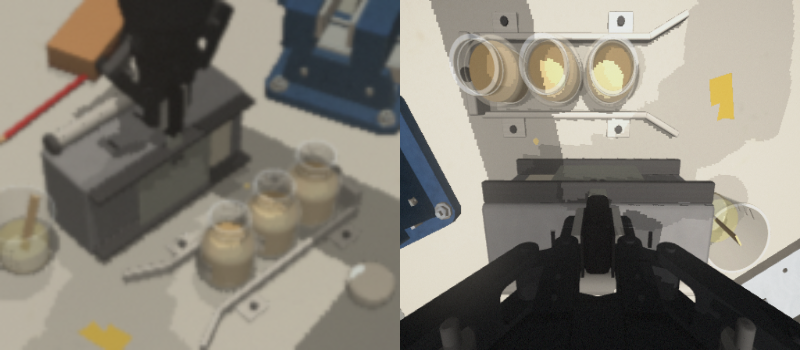

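The picture shows the shutter held about half open, with the jars, cap and cup in order. TCP travel since the grip is 37 mm and the spring force is 10.4 N, which agree; I add 3 mm.

```bash
python3 -m crank '[[[0,-0.0001,0.001,0,0,0,0],[0,-0.0003,0.002,0,0,0,0],[0,-0.0004,0.003,0,0,0,0],[0,-0.0004,0.003,0,0,0,0],[0,-0.0004,0.003,0,0,0,0],[0,-0.0004,0.003,0,0,0,0],[0,-0.0004,0.003,0,0,0,0],[0,-0.0004,0.003,0,0,0,0]]]'
python3 - <<'E'
from st import *
s=read_state();p=station(s["tcp_pos"]);print(p,"travel",p[1]+2.4,s["ft_force"],s["finger_force"])
if 36<p[1]+2.4<43.5: print(hand_in())
E
```

```text
clock: 24.5
tcp_pos: [0.5678, 0.2372, 0.1174]
orientation: [-0.06, 0.998, -0.003, 0.001]
ft_force: [0.5, -10.5, 7.1]
width: 0.0154
finger_force: 58.9
[92.9 37.4] travel 39.8 [  0.45644415 -10.50376841   7.05450983] 58.92910301685333
the job is handed in; nothing more can be done
None
```

I handed the job in at 24.5 s: all three jars are upright and closed up against the end stop, and the gripper is still holding the shutter about 39.8 mm open against its spring; the cap and cup looked unmoved in the pictures, and the hand-in returned no verdict.

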